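# Make up two sampling kits from the stock

## Robot

A 6-joint arm with a two-finger parallel gripper is mounted at the origin on a cart in front of the work surface, level with it; the furniture and walls round the work are solid. World frame = base frame: x ahead of the robot, y to its left, z up, the work surface at z = 0. Lengths are in m, angles in rad, forces in N, time in s.
With the tool pointing down it reaches from about 0.35 to 0.85 m from the base axis. Payload 8.1 kg.
Tool frame: the origin (TCP) lies on the centre line of the jaws, within the pads' length; the fingertips stand 17 mm ahead of it and the grasp point (between the pads) lies 2 mm behind it; z points along the fingers, y is the line along which they close (so a half turn about z gives the same grasp; the last joint's range is limited). The gripper opens to 93 mm and grips with 3 to 60 N. Pads are 15 mm wide; open, the fingers measure 128 mm over their backs; the gripper's body (75 mm by 188 mm) begins 65 mm behind the grasp point.
Start: joints at [-1.236, 0.13, 1.488, -0, 1.523, -0.085], TCP at [0.245, -0.548, 0.236] pointing down, gripper open.
Joint ranges: [-2.96, 2.96], [-0.89, 2.26], [0.02, 2.5], [-1.34, 4.48], [0, 2.73], [-2.66, 2.66]. Speed limits (rad/s): [2.39, 2.39, 2.79, 3.14, 3.14, 3.14].

## Interface

Orientations are given as a rotation vector (axis times angle).
In Python, from plant import robot, optics, close_job, models gives the robot as it stands.
- The arm moves only by the shell command python3 -m inch 'ROWS' [OPENING] [FORCE]. ROWS is a JSON object of lists of equal length, an entry for each row: "travel": the shift along the tool's x, y, z in m, a list of three; "spin": the turn about the tool's z in rad. In form: {"travel": [[x, y, z], ...], "spin": [spin, ...]}. A call has 1 to 10 rows; each row is the pose to reach, as a shift and turn from the pose commanded when the call began, along the tool's axes at that moment; what a row does not reach only later rows make up. A row lasts 1/12 s, in which the tool goes at most 41.7 mm and 7.16 degrees, less where a joint would pass 70% of its speed; a pose out of reach is approached as far as the arm can. A call with a gripper value outside its range is refused whole. OPENING is the closure, from 0 (fully open) to 1 (shut), set as the call begins (- or left out, the last holds). The fingers move at their own pace and stop on an object; FORCE is the grip in N (left out, the last holds). Time passes only in rows, so rows that repeat a pose let the fingers close. It gives the time, the measured TCP pose, the force, the opening and the grip force at its end, in the units of the state.
- robot.read_state(): the state, without advancing time (a new reading comes with each control period).
- optics.read_camera(name): name is "scene" or "top"; returns (picture, depth): 400x640x3 uint8, red, green, blue; 400x640 float32, m along the optical axis (not along the pixel's ray), 0 where there is no reading.
- optics.camera_info(name): a dict with "camera_matrix" (3x3 intrinsics, pixels), "dist" ([k1, k2, p1, p2, k3] as OpenCV has them; the pictures are not rectified), "view" (4x4, takes a point from world to camera coordinates). Camera axes: x right, y down, z forward; pixel columns grow to the right and rows downward; lengths in m; the calibration is good to about 2 mm. A picture is of the moment at which its call begins. camera_info takes no time and is no camera call.
- close_job(): hands the job in; it is judged then, once.
Trained networks look in the newest picture that a camera, given by its name, has taken for a name from the list of things; names that differ only in an ending like _2 or _b are one class to them, and where a whole thing is asked for, a point or a joint stands for the part that bears it (a point fixed in the world has none). Each returns a list of dicts, best first, with "p" (0 to 1); they miss things now and then, are a little off and sometimes report something else, mostly with a low value. They report only what shows in the picture. A call takes as long as a camera call. They do not tell look-alikes from the thing itself.
- models.look_for(camera, name): "centre" ([x, y, z] in m, in world coordinates, good to about 4 mm: the middle of the surface that is visible of it).
- models.masks_of(camera, name): "region" (400x640 bool, what is visible of it).
The state is a dict: "t": time; "q": joint angles; "dq": joint speeds; "joint_torque": joint torques, N m; "tool_pos": TCP position; "orientation": TCP orientation; "force": force on the tool from outside, world axes, zero at the start; "wrist_torque": the same for the moment, N m; "opening": finger opening in m; "gripper_force": force on a finger pad.
Only numpy, scipy, OpenCV 4.12 (cv2) and the standard library are available. Lean on these libraries where they do the work, as an engineer would, in place of code of your own. Each camera call takes 0.05 s, during which the arm holds its last target. There are 200 camera calls.

## Task

Make up two kits from the stock standing on the left of the bench: the brown bottle and the petri dish go into the tray with two compartments, and the white bottle, the small beaker and the timer into the tray with three compartments. Put one thing into each compartment (which compartment of its tray does not matter), standing upright and flat on its floor. Tip nothing over on the way, and leave the large beaker standing where it is.

Things in the scene. Friction and masses are not known exactly. Their poses are not given: they have to be found in the camera images.
- tray_two: shallow white plastic kit tray with two compartments, 188 x 128 mm, 12 mm high, a 6 mm lip at each end; fixed. Origin: centre of its underside; x runs along the row of compartments, y across, z up. Compartments 88 (x) by 120 (y) mm inside; walls and dividers 4 mm thick, 12 mm high from the bench; floor 4 mm thick. Compartment centres at y = 0, x = -46 and +46 mm
- tray_three: shallow white plastic kit tray with three compartments, 280 x 128 mm, 12 mm high, a 6 mm lip at each end; fixed. Origin: centre of its underside; x runs along the row of compartments, y across, z up. Compartments 88 (x) by 120 (y) mm inside; walls and dividers 4 mm thick, 12 mm high from the bench; floor 4 mm thick. Compartment centres at y = 0, x = -92, 0 and +92 mm
- amber_bottle: brown glass reagent bottle with a fixed black screw cap, 64 mm across, 137 mm tall; the cap is 35 mm across and takes up the height from 117 to 137 mm, strong enough to lift the bottle by; 0.3 to 0.55 kg; origin at the centre of its underside, z up
- dish: flat round petri dish with its lid, 60 mm across, 14 mm tall; 16 g; origin at the centre of its underside, z up
- white_bottle: white plastic reagent bottle with a fixed white screw cap, 52 mm across, 112 mm tall; the cap is 30 mm across and takes up the height from 92 to 112 mm, strong enough to lift the bottle by; 0.1 to 0.17 kg; origin at the centre of its underside, z up
- small_beaker: the smaller glass beaker, open at the top, 54 mm across, 70 mm tall; 50 g; origin at the centre of its underside, z up
- timer: flat white countdown timer with three keys on top, 70 mm along its x, 62 mm along its y, 18 mm tall with the keys (the straight sides are about 16 mm high); 70 g; origin at the centre of its underside, z up; its yaw is within 0.35 rad of the world frame
- large_beaker: the larger glass beaker, open at the top, 70 mm across, 90 mm tall; belongs to neither kit; origin at the centre of its underside, z up
Not all that is in view belongs to the job. Leave any yellow look-alike of the large_beaker alone.

How it is judged:
By the outcome, as a careful person would: the job done as asked, in the order asked, and still so for the second after the job is handed in, with the robot touching nothing.
It also fails if it takes over 138 s, if anything falls off the work surface, if the arm or the gripper's body presses on something with over 40 N, if the wrist force passes 120 N, or if a joint passes its speed limit or range.

## Working session

There is one attempt and no reset: what is moved stays moved. The work goes in short steps, Python scripts to look and compute and a shell command to move; the robot and the scene stay as the last step left them, time stands still between calls to the robot, and variables do not carry over. Pictures are saved under pics/ and viewed, at most 14 in all, crops included, and the job is handed in when it is done.

```bash
ls; mkdir -p pics; python3 - <<'E'
from plant import robot, optics, models
import cv2,numpy as np
for c in ["scene","top"]:
    p,d=optics.read_camera(c); cv2.imwrite(f"pics/{c}0.png",p[:,:,::-1])
    i=optics.camera_info(c); print(c,np.round(i["camera_matrix"],1).tolist(),np.round(i["dist"],3),np.round(i["view"],3).tolist())
    for n in ["tray_two","tray_three","amber_bottle","dish","white_bottle","small_beaker","timer","large_beaker"]:
        print(n,[(np.round(r["centre"],3).tolist(),round(r["p"],2)) for r in models.look_for(c,n)][:4])
s=robot.read_state();print({k:np.round(v,3).tolist() for k,v in s.items()})
E
```

```text
pics
scene [[455.4, 0.0, 323.0], [0.0, 455.4, 198.3], [0.0, 0.0, 1.0]] [-0.011  0.     0.     0.     0.   ] [[-0.783, -0.622, 0.003, 0.497], [-0.452, 0.565, -0.691, 0.143], [0.428, -0.542, -0.723, 1.418], [0.0, 0.0, 0.0, 1.0]]
tray_two [([0.476, -0.316, 0.001], 0.68)]
tray_three [([0.474, -0.042, 0.0], 0.63)]
amber_bottle [([0.421, 0.418, 0.088], 0.61)]
dish [([0.418, 0.158, 0.01], 0.48)]
white_bottle [([0.547, 0.213, 0.068], 0.84)]
small_beaker [([0.556, 0.319, 0.045], 0.75)]
timer [([0.417, 0.287, 0.014], 0.94)]
large_beaker [([0.43, 0.722, 0.052], 0.77), ([0.548, 0.426, 0.053], 0.64), ([0.539, 0.53, 0.054], 0.6)]
top [[444.5, 0.0, 321.1], [0.0, 444.5, 206.8], [0.0, 0.0, 1.0]] [-0.051  0.     0.     0.     0.   ] [[0.016, -1.0, -0.004, 0.201], [-0.992, -0.016, -0.122, 0.486], [0.122, 0.006, -0.992, 1.499], [0.0, 0.0, 0.0, 1.0]]
tray_two [([0.474, -0.321, 0.003], 0.9), ([0.422, 0.391, 0.105], 0.62)]
tray_three [([0.469, -0.055, 0.004], 0.9)]
amber_bottle [([0.422, 0.393, 0.103], 0.84), ([0.548, 0.198, 0.086], 0.51), ([0.466, -0.058, 0.005], 0.16)]
dish [([0.421, 0.151, 0.011], 0.49)]
white_bottle [([0.552, 0.196, 0.084], 0.65)]
small_beaker [([0.564, 0.32, 0.023], 0.49)]
timer [([0.418, 0.283, 0.021], 0.74), ([0.426, 0.392, 0.104], 0.61), ([0.564, 0.32, 0.02], 0.26)]
large_beaker [([0.549, 0.536, 0.033], 0.9), ([0.424, 0.74, 0.042], 0.77), ([0.558, 0.426, 0.025], 0.72)]
{'t': 0.9, 'q': [-1.236, 0.13, 1.488, -0.0, 1.523, -0.085], 'dq': [0.0, 0.001, -0.0, -0.0, -0.001, 0.0], 'joint_torque': [-0.001, -55.975, -49.207, 0.077, 0.022, 0.0], 'tool_pos': [0.245, -0.548, 0.236], 'orientation': [3.073, 0.655, -0.0], 'force': [-0.157, -0.158, 0.63], 'wrist_torque': [-0.024, 0.047, -0.019], 'gripper_force': 0.0, 'opening': 0.093}
```

View pics/top0.png

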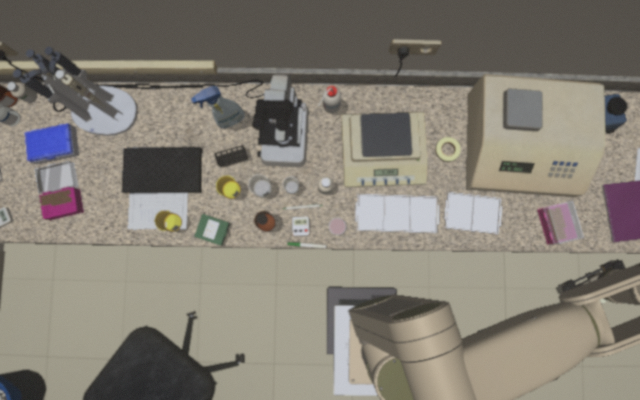

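View pics/scene0.png

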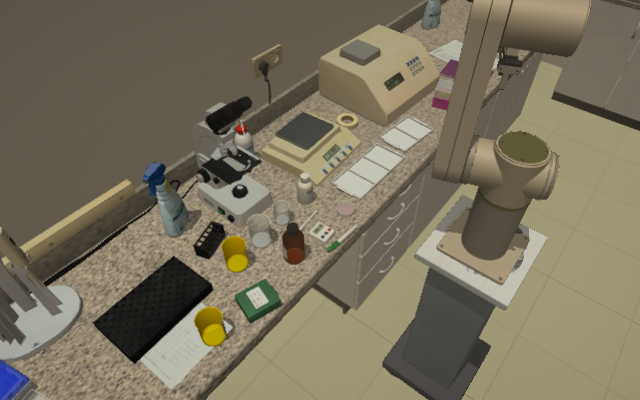

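```bash
cat > h.py <<'E'
from plant import robot, optics, models
import cv2,numpy as np
from scipy.optimize import minimize
def cloud(c):
    p,d=optics.read_camera(c); i=optics.camera_info(c)
    v,u=np.nonzero(d>0); z=d[v,u]
    n=cv2.undistortPoints(np.c_[u,v].astype(float)[:,None],np.array(i["camera_matrix"]),np.array(i["dist"]))[:,0]
    V=np.array(i["view"]); P=np.c_[n*z[:,None],z]
    return (P-V[:3,3])@V[:3,:3]
def proj(c,P):
    i=optics.camera_info(c);V=np.array(i["view"])
    return cv2.projectPoints(np.array(P,float),cv2.Rodrigues(V[:3,:3])[0],V[:3,3],np.array(i["camera_matrix"]),np.array(i["dist"]))[0][:,0]
def sil(c,P):
    m=np.zeros((400,640),np.uint8)
    h=cv2.convexHull((proj(c,P)*16).astype(np.int32)) 
    cv2.fillConvexPoly(m,h,1,shift=4); return m>0
def pts(shape,x,y,yaw=0):
    a=np.linspace(0,2*np.pi,40)
    if shape[0]=='r': Q=np.concatenate([np.c_[r*np.cos(a),r*np.sin(a),a*0+z] for r,z in shape[1]])
    else:
        X,Y,Z=shape[1]; Q=np.array([[sx*X/2,sy*Y/2,z] for sx in(-1,1) for sy in (-1,1) for z in (0,Z)])
    R=np.array([[np.cos(yaw),-np.sin(yaw),0],[np.sin(yaw),np.cos(yaw),0],[0,0,1]])
    return Q@R.T+[x,y,0]
S={"tray_two":('b',(.188,.128,.012)),"tray_three":('b',(.28,.128,.012)),"amber_bottle":('r',[(.032,0),(.032,.09),(.0175,.137)]),
"dish":('r',[(.03,0),(.03,.014)]),"white_bottle":('r',[(.026,0),(.026,.075),(.015,.112)]),"small_beaker":('r',[(.027,0),(.027,.07)]),
"timer":('b',(.07,.062,.016)),"large_beaker":('r',[(.035,0),(.035,.09)])}
def fit(name,c,x0,y0,yaw0=0):
    """fit pose by silhouette overlap with the mask nearest the guess"""
    ms=models.masks_of(c,name); 
    if not ms: return None
    g=proj(c,[[x0,y0,.03]])[0]
    ms=[m for m in ms if np.hypot(*(np.argwhere(m["region"]).mean(0)[::-1]-g))<25]
    if not ms: return None
    m=ms[0]["region"]; 
    box=S[name][0]=='b'
    def f(q):
        s=sil(c,pts(S[name],*q)); return -(s&m).sum()/(s|m).sum()
    best=None
    for y in ([yaw0-.2,yaw0,yaw0+.2] if box else [0]):
        q0=[x0,y0]+([y] if box else [])
        sim=[q0]+[np.array(q0)+np.eye(len(q0))[k]*(.012 if k<2 else .15) for k in range(len(q0))]
        r=minimize(f,q0,method='Nelder-Mead',options=dict(initial_simplex=sim,xatol=2e-4,fatol=1e-4))
        if best is None or r.fun<best.fun: best=r
    return np.round(best.x,3).tolist(),round(-best.fun,2)
E
python3 - <<'E'
from h import *
for c in ["top","scene"]:
    P=cloud(c)
    G={"tray_two":(.473,-.319,1.57),"tray_three":(.47,-.055,1.57),"amber_bottle":(.422,.393),"dish":(.42,.155),"white_bottle":(.55,.2),"small_beaker":(.56,.32),"timer":(.418,.285),"large_beaker":(.553,.426)}
    for n,g in G.items(): print(c,n,fit(n,c,*g))
    # furniture: front-most x with z>thr for y bins
    for z0 in(.03,.08,.105): 
        Q=P[(P[:,2]>z0)&(P[:,2]<.35)&(P[:,0]>.5)&(P[:,0]<.9)]
        print(z0,[(round(y,2),round(float(np.percentile(Q[abs(Q[:,1]-y)<.025][:,0],2)),3)) for y in np.arange(-.45,.6,.05) if (abs(Q[:,1]-y)<.025).sum()>5])
E
```

```text
top tray_two ([0.474, -0.322, 1.451], np.float64(0.94))
top tray_three ([0.469, -0.054, 1.544], np.float64(0.95))
top amber_bottle ([0.43, 0.398], np.float64(0.9))
top dish ([0.419, 0.154], np.float64(0.91))
top white_bottle ([0.558, 0.197], np.float64(0.9))
top small_beaker ([0.556, 0.314], np.float64(0.86))
top timer ([0.42, 0.277, 0.023], np.float64(0.81))
top large_beaker ([0.549, 0.416], np.float64(0.87))
0.03 [(np.float64(-0.45), 0.549), (np.float64(-0.4), 0.551), (np.float64(-0.35), 0.554), (np.float64(-0.3), 0.56), (np.float64(-0.15), 0.592), (np.float64(-0.1), 0.59), (np.float64(-0.05), 0.586), (np.float64(-0.0), 0.585), (np.float64(0.05), 0.581), (np.float64(0.1), 0.581), (np.float64(0.15), 0.558), (np.float64(0.2), 0.532), (np.float64(0.25), 0.645), (np.float64(0.3), 0.548), (np.float64(0.35), 0.562), (np.float64(0.4), 0.518), (np.float64(0.45), 0.518), (np.float64(0.5), 0.512), (np.float64(0.55), 0.526)]
0.08 [(np.float64(-0.45), 0.559), (np.float64(-0.4), 0.563), (np.float64(-0.35), 0.567), (np.float64(-0.3), 0.573), (np.float64(-0.1), 0.656), (np.float64(-0.05), 0.654),
[... 1657 characters left out ...]
np.float64(-0.35), 0.566), (np.float64(-0.3), 0.576), (np.float64(-0.1), 0.656), (np.float64(-0.05), 0.653), (np.float64(-0.0), 0.651), (np.float64(0.05), 0.648), (np.float64(0.1), 0.651), (np.float64(0.15), 0.824), (np.float64(0.2), 0.539), (np.float64(0.3), 0.659), (np.float64(0.35), 0.667), (np.float64(0.4), 0.537), (np.float64(0.45), 0.516), (np.float64(0.5), 0.511), (np.float64(0.55), 0.521)]
0.105 [(np.float64(-0.45), 0.584), (np.float64(-0.4), 0.586), (np.float64(-0.35), 0.591), (np.float64(-0.3), 0.6), (np.float64(0.15), 0.824), (np.float64(0.2), 0.547), (np.float64(0.3), 0.659), (np.float64(0.35), 0.666), (np.float64(0.4), 0.661), (np.float64(0.5), 0.782), (np.float64(0.55), 0.769)]
```

```bash
python3 - <<'E'
import cv2
a=cv2.imread("pics/top0.png")[150:260,220:520]; cv2.imwrite("pics/c1.png",cv2.resize(a,(795,292),interpolation=3))
E
```

```text
(no output)
```

View pics/c1.png

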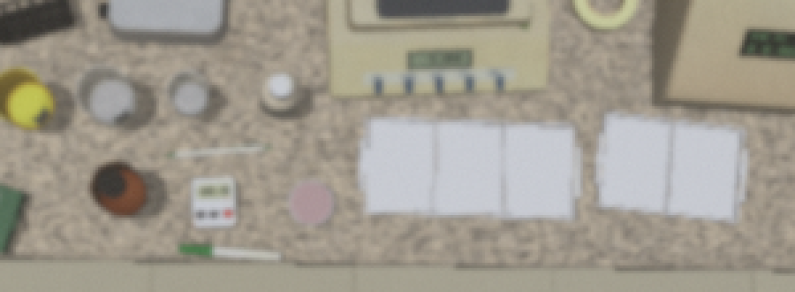

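```bash
python3 -m inch '{"travel": [[0.033,-0.024,0],[0.066,-0.047,0],[0.1,-0.07,0],[0.132,-0.094,0],[0.165,-0.118,0],[0.198,-0.142,0],[0.231,-0.165,0],[0.264,-0.189,0],[0.3,-0.213,0],[0.33,-0.236,0]], "spin": [0.06,0.12,0.18,0.24,0.3,0.36,0.42,0.42,0.42,0.42]}' 0 40
```

```text
t: 2.63
tool_pos: [0.4506, -0.196, 0.236]
orientation: [3.141, -0.0, 0.001]
force: [1.4, -0.7, -0.1]
opening: 0.093
gripper_force: 0.0
```

```bash
python3 -m inch '{"travel": [[0,-0.03,0],[0,-0.065,0],[0,-0.1,0],[0,-0.135,0],[0,-0.17,0],[0,-0.205,0],[0,-0.24,0],[0,-0.275,0],[0,-0.3,0],[0,-0.32,0]], "spin": [0,0,0,0,0,0,0,0,0,0]}'
python3 -m inch '{"travel": [[-0.002,-0.03,0],[-0.005,-0.065,0],[-0.008,-0.1,0],[-0.01,-0.135,0],[-0.013,-0.17,0],[-0.016,-0.205,0],[-0.018,-0.24,0],[-0.02,-0.265,0],[-0.02,-0.276,0],[-0.02,-0.276,0]], "spin": [0,0,0,0,0,0,0,0,0,0]}'
```

```text
t: 3.47
tool_pos: [0.4495, 0.1244, 0.2359]
orientation: [-3.141, -0.002, -0.001]
force: [-0.6, -0.0, 0.0]
opening: 0.0927
gripper_force: 0.0
t: 4.3
tool_pos: [0.4292, 0.4, 0.2353]
orientation: [-3.142, -0.004, 0.001]
force: [0.6, 0.8, -0.1]
opening: 0.0932
gripper_force: 0.0
```

Check cap alignment quickly from the two fits (they agree within 4 mm), so descend and grip.

```bash
python3 -m inch '{"travel": [[0.001,0,0.02],[0.001,0,0.04],[0.001,0,0.06],[0.001,0,0.08],[0.001,0,0.1],[0.001,0,0.12],[0.001,0,0.135],[0.001,0,0.147],[0.001,0,0.152],[0.001,0,0.152]], "spin": [0,0,0,0,0,0,0,0,0,0]}'
python3 -m inch '{"travel": [[0,0,0],[0,0,0],[0,0,0],[0,0,0],[0,0,0],[0,0,0],[0,0,0],[0,0,0],[0,0,0],[0,0,0]], "spin": [0,0,0,0,0,0,0,0,0,0]}' 1 40
```

```text
t: 5.13
tool_pos: [0.4305, 0.3968, 0.0825]
orientation: [3.14, -0.002, -0.003]
force: [-0.2, 0.1, 0.9]
opening: 0.0932
gripper_force: 0.0
t: 5.97
tool_pos: [0.4313, 0.3989, 0.0845]
orientation: [-3.14, 0.0, -0.002]
force: [-0.4, 2.9, 6.5]
opening: 0.0625
gripper_force: 39.9
```

```bash
python3 -m inch '{"travel": [[0,0,-0.005],[0,0,-0.015],[0,0,-0.03],[0,0,-0.045],[0,0,-0.06],[0,0,-0.075],[0,0,-0.09],[0,0,-0.1],[0,0,-0.105],[0,0,-0.105]], "spin": [0,0,0,0,0,0,0,0,0,0]}'
python3 -c "
from h import *
p,_=optics.read_camera('scene'); cv2.imwrite('pics/s1.png',p[150:350,200:400,::-1])"
```

```text
t: 6.8
tool_pos: [0.4313, 0.3982, 0.1898]
orientation: [-3.141, 0.0, -0.002]
force: [0.4, -0.2, -3.5]
opening: 0.0627
gripper_force: 39.8
```

View pics/s1.png

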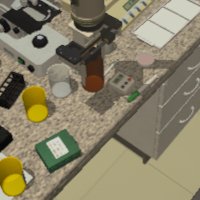

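The crop shows the brown bottle hanging upright in the jaws at about (94,75), and nothing else has moved. I'm carrying it to tray two.

```bash
python3 -m inch '{"travel": [[0,0.008,0],[0,0.024,0],[0,0.048,0],[0,0.073,0],[0,0.098,0],[0,0.123,0],[0,0.148,0],[0,0.173,0],[0,0.198,0],[0,0.223,0]], "spin": [0,0,0,0,0,0,0,0,0,0]}'
python3 -m inch '{"travel": [[0.002,0.025,0],[0.004,0.05,0],[0.006,0.075,0],[0.008,0.1,0],[0.01,0.125,0],[0.012,0.15,0],[0.014,0.175,0],[0.016,0.2,0],[0.018,0.225,0],[0.02,0.25,0]], "spin": [0,0,0,0,0,0,0,0,0,0]}'
python3 -m inch '{"travel": [[0.002,0.025,0],[0.004,0.05,0],[0.006,0.075,0],[0.008,0.1,0],[0.01,0.125,0],[0.012,0.15,0],[0.014,0.175,0],[0.016,0.2,0],[0.018,0.225,0],[0.019,0.25,0]], "spin": [0,0,0,0,0,0,0,0,0,0]}'
python3 -m inch '{"travel": [[0,0.015,0],[0,0.027,0],[0,0.035,0],[0,0.04,0],[0,0.042,0],[0,0.042,0],[0,0.042,0],[0,0.042,0]], "spin": [0,0,0,0,0,0,0,0]}'
python3 -c "
from h import *
print(fit('amber_bottle','top',.47,-.367))
p,_=optics.read_camera('scene'); cv2.imwrite('pics/s2.png',cv2.resize(p[60:210,300:500,::-1],(600,450)))"
```

```text
t: 7.68
tool_pos: [0.4297, 0.1733, 0.1872]
orientation: [3.141, -0.0, -0.003]
force: [0.4, -0.6, -4.5]
opening: 0.0627
gripper_force: 39.8
t: 8.52
tool_pos: [0.4495, -0.0763, 0.1873]
orientation: [-3.141, 0.001, 0.003]
force: [1.1, 0.2, -4.6]
opening: 0.0625
gripper_force: 39.8
t: 9.35
tool_pos: [0.4685, -0.3258, 0.187]
orientation: [-3.14, 0.001, 0.003]
force: [0.5, 0.5, -3.9]
opening: 0.0628
gripper_force: 39.8
t: 10.02
tool_pos: [0.4699, -0.3661, 0.1888]
orientation: [-3.141, -0.001, -0.0]
force: [0.5, 0.1, -4.2]
opening: 0.0627
gripper_force: 39.8
None
```

View pics/s2.png

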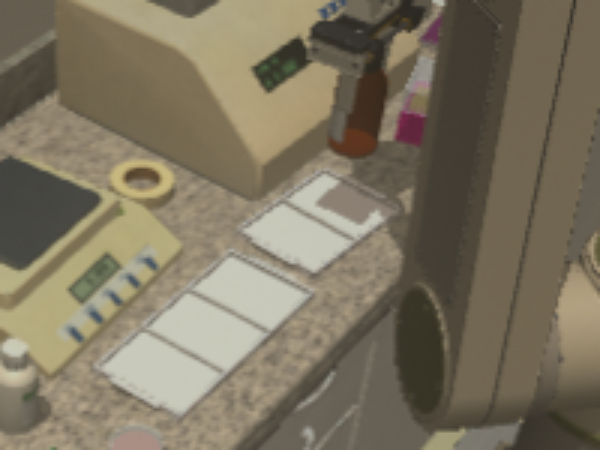

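The bottle hangs upright over the far compartment of tray two, with its shadow at about (345,200). I'm lowering it.

```bash
python3 -m inch '{"travel": [[0,0,0.015],[0,0,0.03],[0,0,0.045],[0,0,0.06],[0,0,0.075],[0,0,0.085],[0,0,0.092],[0,0,0.096],[0,0,0.098],[0,0,0.098]], "spin": [0,0,0,0,0,0,0,0,0,0]}'
python3 -m inch '{"travel": [[0,0,0.001],[0,0,0.002],[0,0,0.003],[0,0,0.003]], "spin": [0,0,0,0]}'
```

```text
t: 10.95
tool_pos: [0.4699, -0.367, 0.0908]
orientation: [3.141, -0.0, 0.0]
force: [0.3, -0.3, -4.5]
opening: 0.0629
gripper_force: 39.8
t: 11.28
tool_pos: [0.4702, -0.3673, 0.0885]
orientation: [3.141, -0.0, 0.002]
force: [-0.1, 0.5, -0.5]
opening: 0.0623
gripper_force: 39.8
```

```bash
python3 -m inch '{"travel": [[0,0,0],[0,0,0],[0,0,0],[0,0,0],[0,0,0],[0,0,0]], "spin": [0,0,0,0,0,0]}' 0 40
python3 -m inch '{"travel": [[0,0,-0.01],[0,0,-0.03],[0,0,-0.06],[0,0,-0.09],[0,0,-0.12],[0,0,-0.14],[0,0,-0.15],[0,0,-0.15]], "spin": [0,0,0,0,0,0,0,0]}'
python3 -m inch '{"travel": [[0,-0.015,0],[-0.002,-0.04,0],[-0.004,-0.07,0],[-0.007,-0.1,0],[-0.01,-0.13,0],[-0.013,-0.16,0],[-0.016,-0.19,0],[-0.019,-0.22,0],[-0.022,-0.25,0],[-0.025,-0.28,0]], "spin": [0,0,0,0,0,0,0,0,0,0]}'
python3 -m inch '{"travel": [[-0.002,-0.03,0],[-0.005,-0.06,0],[-0.008,-0.09,0],[-0.011,-0.12,0],[-0.014,-0.15,0],[-0.017,-0.18,0],[-0.02,-0.21,0],[-0.023,-0.23,0],[-0.024,-0.241,0],[-0.024,-0.242,0]], "spin": [0,-0.1,-0.2,-0.32,-0.44,-0.56,-0.68,-0.8,-0.92,-1.04]}'
python3 -m inch '{"travel": [[0,0,0],[0,0,0],[0,0,0],[0,0,0],[0,0,0],[0,0,0]], "spin": [-0.12,-0.24,-0.36,-0.48,-0.531,-0.531]}'
python3 -c "
from h import *
print(fit('amber_bottle','top',.47,-.367),fit('amber_bottle','scene',.47,-.367))"
```

```text
t: 11.78
tool_pos: [0.4698, -0.367, 0.0878]
orientation: [3.141, -0.0, 0.0]
force: [0.2, 0.4, 0.0]
opening: 0.0928
gripper_force: 0.0
t: 12.45
tool_pos: [0.4709, -0.368, 0.2415]
orientation: [3.138, -0.0, 0.007]
force: [0.5, -0.4, 0.6]
opening: 0.0928
gripper_force: 0.0
t: 13.28
tool_pos: [0.4434, -0.0853, 0.2356]
orientation: [-3.141, 0.001, 0.004]
force: [0.5, -0.1, -0.0]
opening: 0.0928
gripper_force: 0.0
t: 14.12
tool_pos: [0.4193, 0.1571, 0.2355]
orientation: [-2.718, -1.572, 0.004]
force: [-0.6, -0.2, -0.2]
opening: 0.0928
gripper_force: 0.0
t: 14.62
tool_pos: [0.4199, 0.1549, 0.2357]
orientation: [-2.218, -2.223, 0.004]
force: [0.3, 0.4, 1.3]
opening: 0.0929
gripper_force: 0.0
None None
```

```bash
sed -i 's/    ms=models.masks_of(c,name); /    optics.read_camera(c); ms=models.masks_of(c,name)/' h.py
python3 -m inch '{"travel": [[0,0.001,0.02],[0,0.001,0.05],[0,0.001,0.08],[0,0.001,0.11],[0,0.001,0.14],[0,0.001,0.17],[0,0.001,0.19],[0,0.001,0.2],[0,0.001,0.205],[0,0.001,0.205]], "spin": [0,0,0,0,0,0,0,0,0,0]}'
python3 -m inch '{"travel": [[0,0,0.003],[0,0,0.007],[0,0,0.01],[0,0,0.011],[0,0,0.011],[0,0,0.011]], "spin": [0,0,0,0,0,0]}'
python3 -c "
from h import *
print(fit('amber_bottle','top',.47,-.367),fit('amber_bottle','scene',.47,-.367))"
```

```text
t: 15.55
tool_pos: [0.4212, 0.155, 0.0319]
orientation: [-2.222, -2.22, 0.002]
force: [0.9, 0.6, 0.1]
opening: 0.0927
gripper_force: 0.0
t: 16.05
tool_pos: [0.422, 0.1552, 0.0219]
orientation: [2.221, 2.221, 0.0]
force: [0.6, -0.1, 0.5]
opening: 0.0932
gripper_force: 0.0
([0.469, -0.369], np.float64(0.95)) None
```

```bash
python3 -m inch '{"travel": [[0,0,0.001],[0,0,0.002],[0,0,0.002],[0,0,0.002],[0,0,0.002],[0,0,0.002],[0,0,0.002],[0,0,0.002],[0,0,0.002],[0,0,0.002]], "spin": [0,0,0,0,0,0,0,0,0,0]}' 1 10
python3 -m inch '{"travel": [[0,0,-0.005],[0,0,-0.015],[0,0,-0.03],[0,0,-0.06],[0,0,-0.09],[0,0,-0.12],[0,0,-0.14],[0,0,-0.15],[0,0,-0.15]], "spin": [0,0,0,0,0,0,0,0,0]}'
```

```text
t: 17.08
tool_pos: [0.4218, 0.1551, 0.0197]
orientation: [2.221, 2.221, 0.0]
force: [-0.7, 0.1, -0.6]
opening: 0.0598
gripper_force: 10.0
t: 17.83
tool_pos: [0.4236, 0.1556, 0.1731]
orientation: [2.219, 2.219, 0.008]
force: [1.3, -0.0, 0.1]
opening: 0.0602
gripper_force: 10.0
```

```bash
python3 -m inch '{"travel": [[-0.01,0,0],[-0.03,0.002,0],[-0.055,0.005,0],[-0.08,0.008,0],[-0.105,0.011,0],[-0.13,0.014,0],[-0.155,0.017,0],[-0.18,0.02,0],[-0.205,0.023,0],[-0.23,0.026,0]], "spin": [0,0,0,0,0,0,0,0,0,0]}'
python3 -m inch '{"travel": [[-0.025,0.003,0],[-0.05,0.006,0],[-0.08,0.009,0],[-0.11,0.013,0],[-0.14,0.017,0],[-0.165,0.021,0],[-0.185,0.025,0],[-0.195,0.025,0],[-0.201,0.025,0],[-0.201,0.025,0]], "spin": [0,0,0,0,0,0,0,0,0,0]}'
python3 -m inch '{"travel": [[0,0,0.015],[0,0,0.04],[0,0,0.06],[0,0,0.08],[0,0,0.1],[0,0,0.11],[0,0,0.118],[0,0,0.12],[0,0,0.12],[0,0,0.12]], "spin": [0,0,0,0,0,0,0,0,0,0]}'
python3 -c "
from h import *
p,_=optics.read_camera('top'); cv2.imwrite('pics/t2.png',cv2.resize(p[150:260,400:520,::-1],(480,440)))
p,_=optics.read_camera('scene'); cv2.imwrite('pics/s3.png',cv2.resize(p[60:210,300:500,::-1],(600,450)))"
```

```text
t: 18.67
tool_pos: [0.446, -0.0764, 0.1671]
orientation: [-2.219, -2.219, 0.003]
force: [0.1, 0.4, -0.6]
opening: 0.06
gripper_force: 10.0
t: 19.5
tool_pos: [0.4716, -0.2762, 0.1681]
orientation: [-2.221, -2.218, 0.001]
force: [-0.9, 0.5, -1.2]
opening: 0.0603
gripper_force: 10.0
t: 20.33
tool_pos: [0.4735, -0.2761, 0.0507]
orientation: [2.22, 2.221, 0.0]
force: [-0.4, -0.9, 0.1]
opening: 0.0597
gripper_force: 10.0
```

View pics/s3.png

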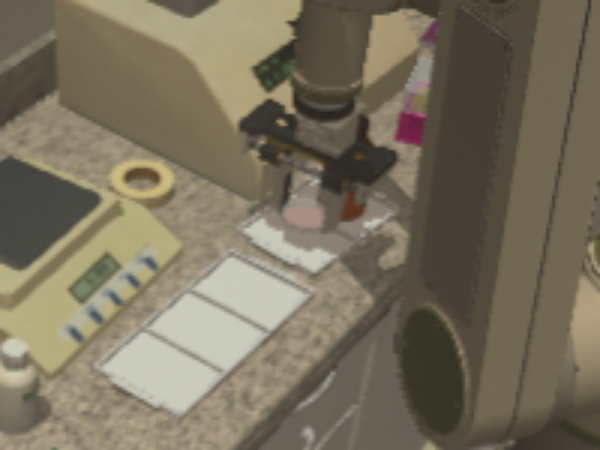

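The dish (305,215) is held level over the near compartment, and the gripper body is clear of the centrifuge. I'm lowering it.

```bash
python3 -m inch '{"travel": [[0,0,0.006],[0,0,0.012],[0,0,0.018],[0,0,0.022],[0,0,0.025],[0,0,0.026],[0,0,0.026],[0,0,0.026]], "spin": [0,0,0,0,0,0,0,0]}'
python3 -m inch '{"travel": [[0,0,0],[0,0,0],[0,0,0],[0,0,0],[0,0,0]], "spin": [0,0,0,0,0]}' 0.25 10
python3 -m inch '{"travel": [[0,0,-0.005],[0,0,-0.02],[0,0,-0.05],[0,0,-0.08],[0,0,-0.11],[0,0,-0.14],[0,0,-0.17],[0,0,-0.19],[0,0,-0.2],[0,0,-0.2]], "spin": [0,0,0,0,0,0,0,0,0,0]}'
```

```text
t: 21.1
tool_pos: [0.4728, -0.2759, 0.0235]
orientation: [-2.221, -2.221, -0.0]
force: [-0.4, 0.4, -0.1]
opening: 0.0603
gripper_force: 10.0
t: 21.52
tool_pos: [0.4728, -0.2759, 0.0237]
orientation: [2.221, 2.221, 0.0]
force: [0.0, 0.4, 0.4]
opening: 0.0697
gripper_force: 0.0
t: 22.35
tool_pos: [0.4741, -0.2768, 0.2269]
orientation: [2.218, 2.218, 0.001]
force: [0.5, -0.5, 0.0]
opening: 0.0701
gripper_force: 0.0
```

```bash
python3 -m inch '{"travel": [[0.015,0,0],[0.04,0.005,0],[0.07,0.01,0],[0.1,0.015,0],[0.13,0.02,0],[0.16,0.025,0],[0.19,0.03,0],[0.22,0.035,0],[0.25,0.04,0],[0.28,0.045,0]], "spin": [0,0,0,0,0,0,0,0,0,0]}' 0
python3 -m inch '{"travel": [[0.03,0.006,0],[0.06,0.012,0],[0.09,0.018,0],[0.12,0.024,0],[0.15,0.03,0],[0.175,0.036,0],[0.188,0.039,0],[0.196,0.039,0],[0.196,0.039,0],[0.196,0.039,0]], "spin": [0.1,0.2,0.3,0.42,0.54,0.66,0.78,0.9,1.02,1.1]}'
python3 -m inch '{"travel": [[0,0,0],[0,0,0],[0,0,0],[0,0,0],[0,0,0],[0,0,0]], "spin": [0.12,0.24,0.36,0.45,0.471,0.471]}'
python3 -c "
from h import *
print(fit('amber_bottle','top',.47,-.367),fit('dish','top',.474,-.276),fit('white_bottle','scene',.557,.2))
p,_=optics.read_camera('top'); cv2.imwrite('pics/t3.png',cv2.resize(p[150:260,270:520,::-1],(750,330)))"
```

```text
t: 23.18
tool_pos: [0.5161, 0.0065, 0.2209]
orientation: [-2.219, -2.219, 0.004]
force: [0.5, -0.3, 0.0]
opening: 0.0929
gripper_force: 0.0
t: 24.02
tool_pos: [0.5548, 0.2013, 0.2204]
orientation: [-3.057, -0.725, 0.008]
force: [0.5, -0.7, -0.1]
opening: 0.0932
gripper_force: 0.0
t: 24.52
tool_pos: [0.5554, 0.2003, 0.2214]
orientation: [3.141, 0.002, -0.005]
force: [-0.3, -0.5, 0.3]
opening: 0.093
gripper_force: 0.0
([0.469, -0.371], np.float64(0.93)) None ([0.558, 0.196], np.float64(0.9))
```

View pics/t3.png

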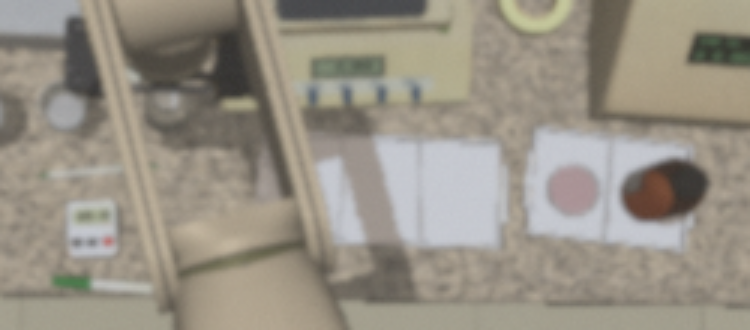

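The dish (572,190) and the brown bottle (660,190) each stand in their own compartment of tray two. Next is the white bottle.

```bash
python3 -m inch '{"travel": [[0.001,0.001,0.02],[0.001,0.001,0.04],[0.001,0.001,0.06],[0.001,0.001,0.08],[0.001,0.001,0.1],[0.001,0.001,0.12],[0.001,0.001,0.14],[0.001,0.001,0.152],[0.001,0.001,0.157],[0.001,0.001,0.157]], "spin": [0,0,0,0,0,0,0,0,0,0]}'
python3 -m inch '{"travel": [[0,0,0],[0,0,0],[0,0,0],[0,0,0],[0,0,0],[0,0,0],[0,0,0],[0,0,0],[0,0,0],[0,0,0]], "spin": [0,0,0,0,0,0,0,0,0,0]}' 1 20
python3 -m inch '{"travel": [[0,0,-0.005],[0,0,-0.015],[0,0,-0.03],[0,0,-0.045],[0,0,-0.06],[0,0,-0.075],[0,0,-0.085],[0,0,-0.09],[0,0,-0.09],[0,0,-0.09]], "spin": [0,0,0,0,0,0,0,0,0,0]}'
```

```text
t: 25.7
tool_pos: [0.5569, 0.1988, 0.0654]
orientation: [3.141, -0.0, -0.004]
force: [0.5, -0.2, 0.4]
opening: 0.0933
gripper_force: 0.0
t: 26.53
tool_pos: [0.558, 0.1991, 0.0669]
orientation: [3.142, -0.0, 0.001]
force: [0.3, -1.1, 2.6]
opening: 0.0509
gripper_force: 20.0
t: 27.37
tool_pos: [0.5577, 0.1991, 0.1564]
orientation: [3.142, -0.0, -0.0]
force: [-0.1, -0.2, -1.1]
opening: 0.0507
gripper_force: 20.0
```

```bash
python3 -m inch '{"travel": [[-0.003,0.008,0],[-0.009,0.025,0],[-0.016,0.05,0],[-0.023,0.075,0],[-0.03,0.1,0],[-0.037,0.125,0],[-0.044,0.15,0],[-0.051,0.175,0],[-0.058,0.2,0],[-0.065,0.225,0]], "spin": [0,0,0,0,0,0,0,0,0,0]}'
python3 -m inch '{"travel": [[-0.007,0.025,0],[-0.014,0.05,0],[-0.02,0.075,0],[-0.024,0.095,0],[-0.026,0.11,0],[-0.026,0.118,0],[-0.026,0.121,0],[-0.026,0.121,0],[-0.026,0.121,0]], "spin": [0,0,0,0,0,0,0,0,0]}'
python3 -m inch '{"travel": [[0,0,0.015],[0,0,0.03],[0,0,0.045],[0,0,0.06],[0,0,0.07],[0,0,0.077],[0,0,0.081],[0,0,0.084],[0,0,0.084],[0,0,0.084]], "spin": [0,0,0,0,0,0,0,0,0,0]}'
python3 -m inch '{"travel": [[0,0,0.001],[0,0,0.002],[0,0,0.002]], "spin": [0,0,0]}'
```

```text
t: 28.2
tool_pos: [0.4911, -0.0273, 0.1554]
orientation: [-3.141, 0.0, 0.003]
force: [-0.2, -0.2, -1.5]
opening: 0.051
gripper_force: 20.0
t: 28.95
tool_pos: [0.4666, -0.1463, 0.1562]
orientation: [-3.141, 0.0, 0.001]
force: [0.0, 1.2, -1.1]
opening: 0.0509
gripper_force: 20.0
t: 29.78
tool_pos: [0.4672, -0.147, 0.0732]
orientation: [3.141, -0.0, 0.001]
force: [0.5, 0.1, -2.3]
opening: 0.0505
gripper_force: 20.0
t: 30.03
tool_pos: [0.4669, -0.147, 0.0709]
orientation: [3.141, -0.001, 0.001]
force: [0.5, -0.3, 0.2]
opening: 0.0509
gripper_force: 20.0
```

```bash
python3 -m inch '{"travel": [[0,0,0],[0,0,0],[0,0,0],[0,0,0],[0,0,0],[0,0,0]], "spin": [0,0,0,0,0,0]}' 0.15 20
python3 -m inch '{"travel": [[0,0,-0.01],[0,0,-0.03],[0,0,-0.06],[0,0,-0.09],[0,0,-0.12],[0,0,-0.14],[0,0,-0.15],[0,0,-0.15]], "spin": [0,0,0,0,0,0,0,0]}'
python3 -m inch '{"travel": [[0.002,-0.015,0],[0.007,-0.04,0],[0.013,-0.07,0],[0.019,-0.1,0],[0.025,-0.13,0],[0.031,-0.16,0],[0.037,-0.19,0],[0.043,-0.22,0],[0.049,-0.25,0],[0.055,-0.28,0]], "spin": [0,0,0,0,0,0,0,0,0,0]}' 0.19
python3 -m inch '{"travel": [[0.006,-0.03,0],[0.012,-0.06,0],[0.018,-0.09,0],[0.024,-0.12,0],[0.03,-0.15,0],[0.034,-0.17,0],[0.035,-0.18,0],[0.035,-0.182,0],[0.035,-0.182,0],[0.035,-0.182,0]], "spin": [0,0,0,0,0,0,0,0,0,0]}'
python3 -c "
from h import *
for n,x,y in [('white_bottle',.467,-.147),('dish',.474,-.276),('amber_bottle',.47,-.369)]:print(fit(n,'top',x,y),fit(n,'scene',x,y))
print(fit('small_beaker','scene',.557,.315))
p,_=optics.read_camera('scene'); cv2.imwrite('pics/s4.png',cv2.resize(p[60:300,220:480,::-1],(650,600)))"
```

```text
t: 30.53
tool_pos: [0.4668, -0.1469, 0.0707]
orientation: [3.142, -0.0, 0.0]
force: [-0.3, 0.5, -0.5]
opening: 0.0784
gripper_force: 0.0
t: 31.2
tool_pos: [0.4682, -0.1475, 0.2241]
orientation: [3.139, -0.0, 0.008]
force: [-0.4, -1.1, -0.4]
opening: 0.0791
gripper_force: 0.0
t: 32.03
tool_pos: [0.5208, 0.1346, 0.2184]
orientation: [3.141, -0.0, -0.005]
force: [-0.2, 0.1, -0.4]
opening: 0.0754
gripper_force: 0.0
t: 32.87
tool_pos: [0.5565, 0.3139, 0.2199]
orientation: [3.141, -0.001, -0.002]
force: [-1.0, -0.4, 0.0]
opening: 0.0753
gripper_force: 0.0
([0.467, -0.147], np.float64(0.9)) ([0.469, -0.154], np.float64(0.82))
([0.474, -0.283], np.float64(0.77)) ([0.473, -0.279], np.float64(0.69))
([0.469, -0.367], np.float64(0.93)) ([0.47, -0.369], np.float64(0.9))
([0.557, 0.315], np.float64(0.83))
```

View pics/s4.png

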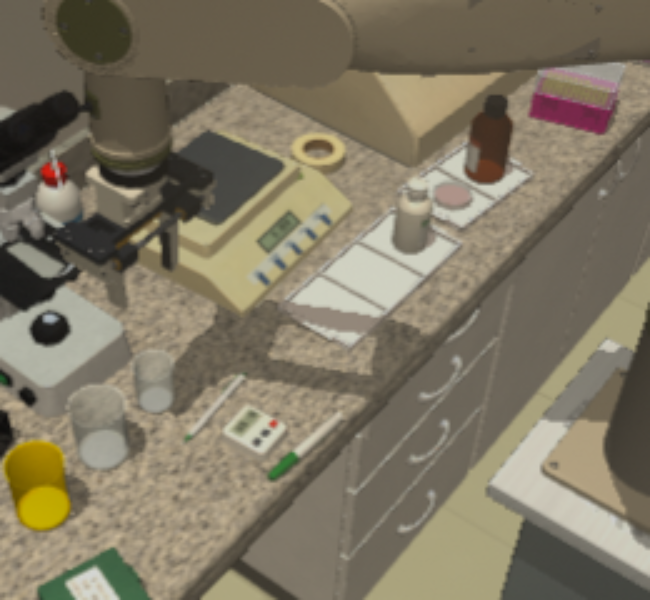

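All three placed items stand upright in their compartments. The gripper is above the small beaker (155,380), and the large beaker (98,425) has not moved. I'm descending.

```bash
python3 -m inch '{"travel": [[0,-0.001,0.02],[0,-0.001,0.04],[0,-0.001,0.06],[0,-0.001,0.08],[0,-0.001,0.1],[0,-0.001,0.12],[0,-0.001,0.14],[0,-0.001,0.16],[0,-0.001,0.17],[0,-0.001,0.172]], "spin": [0,0,0,0,0,0,0,0,0,0]}'
python3 -m inch '{"travel": [[0,0,0],[0,0,0],[0,0,0],[0,0,0],[0,0,0],[0,0,0],[0,0,0],[0,0,0]], "spin": [0,0,0,0,0,0,0,0]}' 1 10
python3 -m inch '{"travel": [[0,0,-0.005],[0,0,-0.015],[0,0,-0.03],[0,0,-0.045],[0,0,-0.06],[0,0,-0.08],[0,0,-0.1],[0,0,-0.115],[0,0,-0.12],[0,0,-0.12]], "spin": [0,0,0,0,0,0,0,0,0,0]}'
```

```text
t: 34.45
tool_pos: [0.555, 0.3153, 0.0457]
orientation: [3.14, -0.0, -0.007]
force: [0.2, 0.1, 0.9]
opening: 0.075
gripper_force: 0.0
t: 35.12
tool_pos: [0.5579, 0.3165, 0.0503]
orientation: [-3.141, 0.0, -0.004]
force: [-0.0, -0.2, 6.7]
opening: 0.0532
gripper_force: 10.0
t: 35.95
tool_pos: [0.5579, 0.3166, 0.1712]
orientation: [-3.14, 0.0, -0.005]
force: [0.3, -0.8, -0.8]
opening: 0.0535
gripper_force: 10.0
```

```bash
python3 -m inch '{"travel": [[-0.002,0.008,0],[-0.006,0.025,0],[-0.012,0.05,0],[-0.018,0.075,0],[-0.024,0.1,0],[-0.03,0.125,0],[-0.036,0.15,0],[-0.042,0.175,0],[-0.048,0.2,0],[-0.054,0.225,0]], "spin": [0,0,0,0,0,0,0,0,0,0]}'
python3 -m inch '{"travel": [[-0.006,0.025,0],[-0.012,0.05,0],[-0.018,0.075,0],[-0.024,0.1,0],[-0.03,0.12,0],[-0.034,0.135,0],[-0.036,0.144,0],[-0.036,0.147,0],[-0.036,0.147,0],[-0.036,0.147,0]], "spin": [-0.05,-0.14,-0.24,-0.34,-0.44,-0.54,-0.64,-0.74,-0.84,-0.94]}'
python3 -m inch '{"travel": [[0,0,0],[0,0,0],[0,0,0],[0,0,0],[0,0,0],[0,0,0],[0,0,0],[0,0,0]], "spin": [-0.1,-0.2,-0.3,-0.4,-0.5,-0.58,-0.631,-0.631]}'
python3 -c "
from h import *
p,_=optics.read_camera('scene'); cv2.imwrite('pics/s5.png',cv2.resize(p[60:210,280:480,::-1],(600,450)))"
```

```text
t: 36.78
tool_pos: [0.5009, 0.0895, 0.1666]
orientation: [3.141, -0.0, -0.005]
force: [0.8, 0.2, -0.4]
opening: 0.0532
gripper_force: 10.0
t: 37.62
tool_pos: [0.4651, -0.0564, 0.1667]
orientation: [-2.797, -1.427, 0.004]
force: [-0.0, 0.3, -0.8]
opening: 0.0533
gripper_force: 10.0
t: 38.28
tool_pos: [0.4653, -0.0559, 0.1668]
orientation: [-2.217, -2.222, 0.003]
force: [0.0, 0.4, -0.3]
opening: 0.0529
gripper_force: 10.0
```

View pics/s5.png

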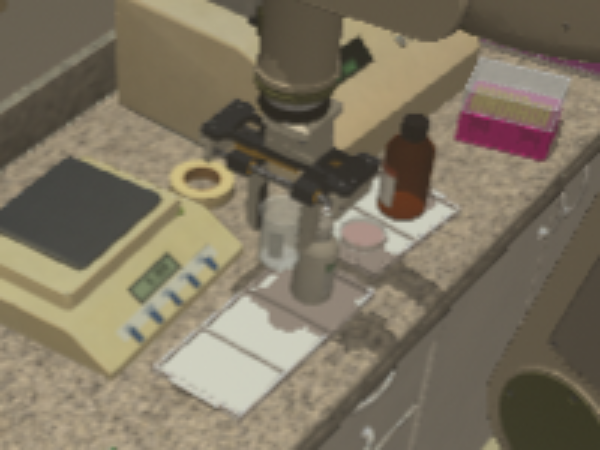

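The beaker (280,235) is held upright over tray three. I'm lowering it into the middle compartment.

```bash
python3 -m inch '{"travel": [[0,0.002,0.015],[0,0.002,0.03],[0,0.002,0.05],[0,0.002,0.065],[0,0.002,0.08],[0,0.002,0.09],[0,0.002,0.1],[0,0.002,0.105],[0,0.002,0.107],[0,0.002,0.107]], "spin": [0,0,0,0,0,0,0,0,0,0]}'
python3 -m inch '{"travel": [[0,0,0.001],[0,0,0.002],[0,0,0.003],[0,0,0.003]], "spin": [0,0,0,0]}'
```

```text
t: 39.17
tool_pos: [0.4686, -0.0558, 0.0614]
orientation: [-2.222, -2.221, 0.0]
force: [0.0, -0.4, -0.2]
opening: 0.0529
gripper_force: 10.0
t: 39.5
tool_pos: [0.4689, -0.0559, 0.0589]
orientation: [2.221, 2.221, 0.0]
force: [0.3, -1.0, -1.8]
opening: 0.0533
gripper_force: 10.0
```

```bash
python3 -m inch '{"travel": [[0,0,0.001],[0,0,0.002],[0,0,0.003],[0,0,0.003],[0,0,0.003]], "spin": [0,0,0,0,0]}'
python3 -m inch '{"travel": [[0,0,0.001],[0,0,0.0015],[0,0,0.0015]], "spin": [0,0,0]}'
```

```text
t: 39.92
tool_pos: [0.4686, -0.0558, 0.0555]
orientation: [-2.221, -2.221, 0.0]
force: [0.1, -0.2, -0.5]
opening: 0.0532
gripper_force: 10.0
t: 40.17
tool_pos: [0.4689, -0.056, 0.0543]
orientation: [2.221, 2.221, -0.0]
force: [-0.3, 0.2, 2.3]
opening: 0.0533
gripper_force: 10.0
```

```bash
python3 -m inch '{"travel": [[0,0,0],[0,0,0],[0,0,0],[0,0,0],[0,0,0]], "spin": [0,0,0,0,0]}' 0.2 20
python3 -m inch '{"travel": [[0,0,-0.01],[0,0,-0.03],[0,0,-0.06],[0,0,-0.09],[0,0,-0.12],[0,0,-0.14],[0,0,-0.15],[0,0,-0.15]], "spin": [0,0,0,0,0,0,0,0]}'
python3 -m inch '{"travel": [[0.015,-0.002,0],[0.04,-0.006,0],[0.07,-0.01,0],[0.1,-0.014,0],[0.13,-0.018,0],[0.16,-0.022,0],[0.19,-0.026,0],[0.22,-0.03,0],[0.25,-0.034,0],[0.27,-0.038,0]], "spin": [0,0,0,0,0,0,0,0,0,0]}' 0
python3 -m inch '{"travel": [[0.02,-0.003,0],[0.04,-0.006,0],[0.055,-0.009,0],[0.064,-0.011,0],[0.067,-0.011,0],[0.067,-0.011,0],[0.067,-0.011,0],[0.067,-0.011,0],[0.067,-0.011,0],[0.067,-0.011,0]], "spin": [0.08,0.18,0.28,0.4,0.52,0.64,0.76,0.88,1,1.1]}'
python3 -m inch '{"travel": [[0,0,0],[0,0,0],[0,0,0],[0,0,0],[0,0,0],[0,0,0]], "spin": [0.12,0.24,0.36,0.43,0.441,0.441]}'
python3 -c "
from h import *
print(fit('timer','top',.42,.281),fit('timer','scene',.42,.281), fit('small_beaker','top',.468,-.056), fit('large_beaker','scene',.55,.418),fit('white_bottle','scene',.467,-.147))
P=cloud('scene');Q=P[(abs(P[:,0]-.42)<.06)&(abs(P[:,1]-.28)<.06)&(P[:,2]>.009)&(P[:,2]<.025)]
if len(Q): print(len(Q),cv2.minAreaRect(Q[:,:2].astype(np.float32)),np.percentile(Q,[2,98],axis=0).round(3))
p,_=optics.read_camera('scene'); cv2.imwrite('pics/s6.png',cv2.resize(p[110:290,250:450,::-1],(600,540)))"
```

```text
t: 40.58
tool_pos: [0.4687, -0.0558, 0.0541]
orientation: [-2.221, -2.221, 0.0]
force: [0.7, 0.4, -0.1]
opening: 0.0739
gripper_force: 0.0
t: 41.25
tool_pos: [0.4704, -0.0562, 0.2075]
orientation: [2.218, 2.218, 0.005]
force: [0.5, 0.9, -0.2]
opening: 0.0743
gripper_force: 0.0
t: 42.08
tool_pos: [0.4292, 0.2161, 0.2021]
orientation: [-2.219, -2.221, 0.004]
force: [-0.2, 0.5, -0.2]
opening: 0.0932
gripper_force: 0.0
t: 42.92
tool_pos: [0.4187, 0.2806, 0.2019]
orientation: [3.056, 0.723, -0.005]
force: [0.8, -1.0, 1.4]
opening: 0.0931
gripper_force: 0.0
t: 43.42
tool_pos: [0.419, 0.2807, 0.2025]
orientation: [3.14, 0.049, -0.004]
force: [0.3, 0.0, -1.2]
opening: 0.0923
gripper_force: 0.0
([0.413, 0.275, 0.007], np.float64(0.27)) ([0.413, 0.281, -0.018], np.float64(0.77)) ([0.469, -0.058], np.float64(0.79)) ([0.554, 0.418], np.float64(0.86)) ([0.471, -0.157], np.float64(0.81))
333 ((0.418429970741272, 0.2887759506702423), (0.07242284715175629, 0.11812803149223328), 88.9531021118164) [[0.376 0.256 0.01 ]
 [0.45  0.314 0.02 ]]
```

View pics/s6.png

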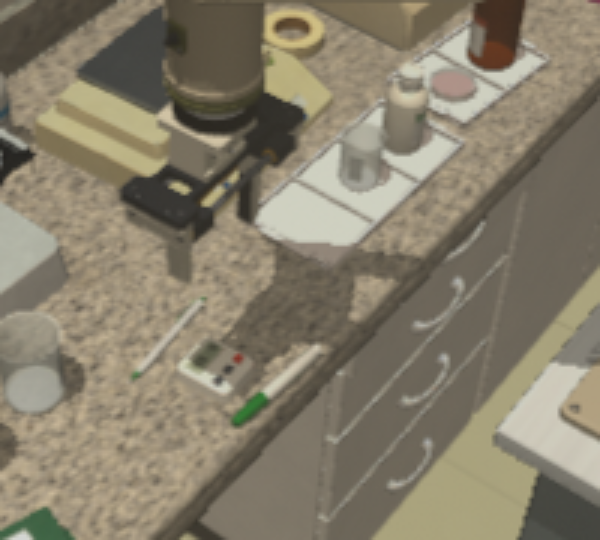

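The small beaker (360,158) stands in the middle compartment, and the timer is at (215,365), clear of both pens. I'm descending on the timer.

```bash
python3 -m inch '{"travel": [[0,-0.001,0.02],[0,-0.001,0.045],[0,-0.001,0.07],[0,-0.001,0.095],[0,-0.001,0.12],[0,-0.001,0.145],[0,-0.001,0.16],[0,-0.001,0.17],[0,-0.001,0.174],[0,-0.001,0.174]], "spin": [0,0,0,0,0,0,0,0,0,0]}'
python3 -m inch '{"travel": [[0,0,0.002],[0,0,0.004],[0,0,0.004],[0,0,0.004]], "spin": [0,0,0,0]}'
```

```text
t: 44.85
tool_pos: [0.4194, 0.282, 0.0296]
orientation: [3.141, 0.047, -0.002]
force: [0.4, 0.1, 0.1]
opening: 0.0931
gripper_force: 0.0
t: 45.18
tool_pos: [0.4202, 0.2824, 0.0269]
orientation: [-3.141, -0.047, -0.002]
force: [0.1, -0.0, 0.3]
opening: 0.093
gripper_force: 0.0
```

```bash
python3 -m inch '{"travel": [[0,0,0.002],[0,0,0.004],[0,0,0.005],[0,0,0.005],[0,0,0.005]], "spin": [0,0,0,0,0]}'
python3 -m inch '{"travel": [[0,0,0],[0,0,0],[0,0,0],[0,0,0],[0,0,0],[0,0,0],[0,0,0],[0,0,0]], "spin": [0,0,0,0,0,0,0,0]}' 1 15
python3 -m inch '{"travel": [[0,0,-0.005],[0,0,-0.015],[0,0,-0.03],[0,0,-0.05],[0,0,-0.08],[0,0,-0.11],[0,0,-0.13],[0,0,-0.14],[0,0,-0.14]], "spin": [0,0,0,0,0,0,0,0,0]}'
```

```text
t: 45.6
tool_pos: [0.4196, 0.282, 0.021]
orientation: [3.141, 0.047, -0.001]
force: [0.1, 0.0, 0.0]
opening: 0.0935
gripper_force: 0.0
t: 46.27
tool_pos: [0.4197, 0.2821, 0.0211]
orientation: [3.141, 0.047, -0.0]
force: [-0.5, -0.6, -1.2]
opening: 0.0598
gripper_force: 14.7
t: 47.02
tool_pos: [0.4215, 0.2831, 0.1648]
orientation: [-3.139, -0.047, -0.008]
force: [0.7, -0.4, -0.3]
opening: 0.0603
gripper_force: 14.6
```

```bash
python3 -m inch '{"travel": [[0.002,0.01,0],[0.006,0.03,0],[0.01,0.055,0],[0.014,0.08,0],[0.018,0.105,0],[0.022,0.13,0],[0.026,0.155,0],[0.03,0.18,0],[0.035,0.205,0],[0.039,0.225,0]], "spin": [0,0,0,-0.08,-0.16,-0.24,-0.32,-0.4,-0.48,-0.56]}'
python3 -c "
from h import *
s=robot.read_state();R=cv2.Rodrigues(np.array(s['orientation']))[0];print(s['tool_pos'],R.T@(np.array([.470,.038,s['tool_pos'][2]])-s['tool_pos']),np.arctan2(R[1,0],R[0,0])-1.55)"
```

```text
t: 47.85
tool_pos: [0.4639, 0.056, 0.1586]
orientation: [-3.004, -0.918, 0.006]
force: [0.2, -0.2, -0.6]
opening: 0.0599
gripper_force: 14.6
[0.46389032 0.05600618 0.15858492] [-4.99852836e-03  1.83457131e-02 -1.42689209e-05] -0.956871933065603
```

```bash
python3 -m inch '{"travel": [[-0.002,0.01,0],[-0.004,0.016,0],[-0.005,0.018,0],[-0.005,0.018,0],[-0.005,0.018,0],[-0.005,0.018,0],[-0.005,0.018,0],[-0.005,0.018,0],[-0.005,0.018,0],[-0.005,0.018,0]], "spin": [-0.1,-0.2,-0.3,-0.4,-0.5,-0.6,-0.7,-0.8,-0.9,-0.957]}'
python3 -m inch '{"travel": [[0,0,0.015],[0,0,0.035],[0,0,0.055],[0,0,0.075],[0,0,0.09],[0,0,0.1],[0,0,0.105],[0,0,0.105],[0,0,0.105]], "spin": [0,0,0,0,0,0,0,0,0]}'
python3 -c "
from h import *
p,_=optics.read_camera('scene'); cv2.imwrite('pics/s7.png',cv2.resize(p[100:220,290:450,::-1],(640,480)))"
```

```text
t: 48.68
tool_pos: [0.4695, 0.04, 0.1585]
orientation: [-2.24, -2.199, 0.005]
force: [0.1, 0.7, -0.3]
opening: 0.06
gripper_force: 14.6
t: 49.43
tool_pos: [0.471, 0.0405, 0.056]
orientation: [-2.248, -2.194, 0.001]
force: [0.8, -0.1, -0.7]
opening: 0.0602
gripper_force: 14.6
```

View pics/s7.png

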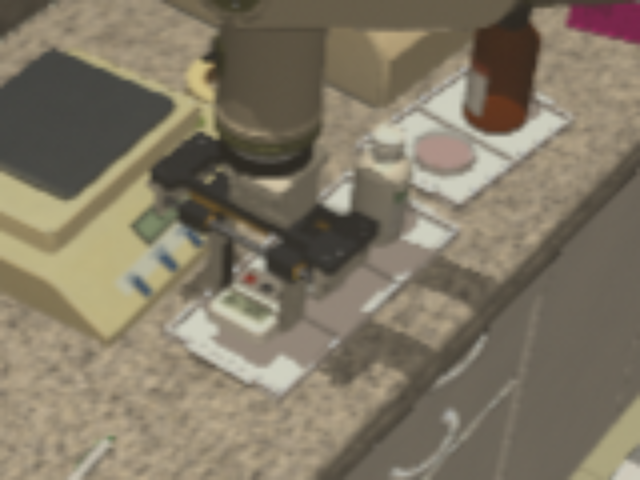

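The timer (245,300) is level over the near compartment of tray three, clear of the balance. I'm lowering it the rest of the way.

```bash
python3 -m inch '{"travel": [[-0.001,0,0.008],[-0.002,0,0.016],[-0.002,0,0.022],[-0.002,0,0.026],[-0.002,0,0.028],[-0.002,0,0.028],[-0.002,0,0.028]], "spin": [0,0,0,0,0,0,0]}'
python3 -m inch '{"travel": [[0,0,0.001],[0,0,0.002],[0,0,0.002]], "spin": [0,0,0]}'
```

```text
t: 50.07
tool_pos: [0.4711, 0.0387, 0.028]
orientation: [-2.248, -2.195, 0.0]
force: [0.3, 0.0, -1.7]
opening: 0.0601
gripper_force: 14.6
t: 50.32
tool_pos: [0.4713, 0.0387, 0.0262]
orientation: [2.248, 2.195, 0.0]
force: [0.2, 0.7, -0.2]
opening: 0.0602
gripper_force: 14.6
```

```bash
python3 -m inch '{"travel": [[0,0,0.0005],[0,0,0.001],[0,0,0.001]], "spin": [0,0,0]}'
python3 -m inch '{"travel": [[0,0,0],[0,0,0],[0,0,0],[0,0,0],[0,0,0]], "spin": [0,0,0,0,0]}' 0.23 15
python3 -m inch '{"travel": [[0,0,-0.005],[0,0,-0.02],[0,0,-0.05],[0,0,-0.08],[0,0,-0.11],[0,0,-0.14],[0,0,-0.17],[0,0,-0.19],[0,0,-0.2],[0,0,-0.2]], "spin": [0,0,0,0,0,0,0,0,0,0]}'
python3 -m inch '{"travel": [[0.02,0,0],[0.05,0,0],[0.08,0,0],[0.11,0,0],[0.14,0,0],[0.17,0,0],[0.2,0,0],[0.22,0,0],[0.23,0,0],[0.23,0,0]], "spin": [0,0,0,0,0,0,0,0,0,0]}'
python3 -c "
from h import *
for n,x,y in [('timer',.47,.038),('white_bottle',.467,-.147),('small_beaker',.468,-.055),('dish',.474,-.276),('amber_bottle',.47,-.369),('large_beaker',.55,.418)]:print(n,fit(n,'top',x,y),fit(n,'scene',x,y))
p,_=optics.read_camera('top'); cv2.imwrite('pics/t8.png',cv2.resize(p[160:250,350:520,::-1],(680,360)))
p,_=optics.read_camera('scene'); cv2.imwrite('pics/s8.png',cv2.resize(p[90:290,220:460,::-1],(720,600)))"
```

```text
t: 50.57
tool_pos: [0.4712, 0.0387, 0.0251]
orientation: [2.248, 2.195, 0.0]
force: [-0.8, 0.1, -0.6]
opening: 0.0596
gripper_force: 14.6
t: 50.98
tool_pos: [0.4713, 0.0387, 0.0252]
orientation: [2.248, 2.195, 0.0]
force: [1.0, -1.3, -0.0]
opening: 0.0715
gripper_force: 0.0
t: 51.82
tool_pos: [0.4727, 0.0386, 0.2282]
orientation: [2.245, 2.192, 0.006]
force: [0.8, 0.2, 1.2]
opening: 0.0718
gripper_force: 0.0
t: 52.65
tool_pos: [0.4756, 0.2698, 0.2231]
orientation: [-2.244, -2.196, 0.004]
force: [0.0, -0.7, 0.2]
opening: 0.0715
gripper_force: 0.0
timer ([0.466, 0.037, -0.014], np.float64(0.82)) ([0.474, 0.039, 0.039], np.float64(0.85))
white_bottle ([0.467, -0.147], np.float64(0.85)) ([0.47, -0.152], np.float64(0.83))
small_beaker ([0.47, -0.061], np.float64(0.94)) ([0.477, -0.064], np.float64(0.84))
dish ([0.476, -0.28], np.float64(0.89)) ([0.471, -0.28], np.float64(0.75))
amber_bottle ([0.469, -0.37], np.float64(0.93)) ([0.471, -0.37], np.float64(0.85))
large_beaker ([0.547, 0.417], np.float64(0.52)) ([0.557, 0.42], np.float64(0.77))
```

View pics/t8.png

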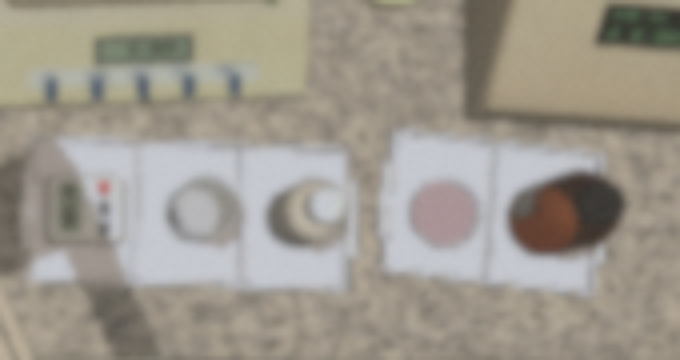

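View pics/s8.png

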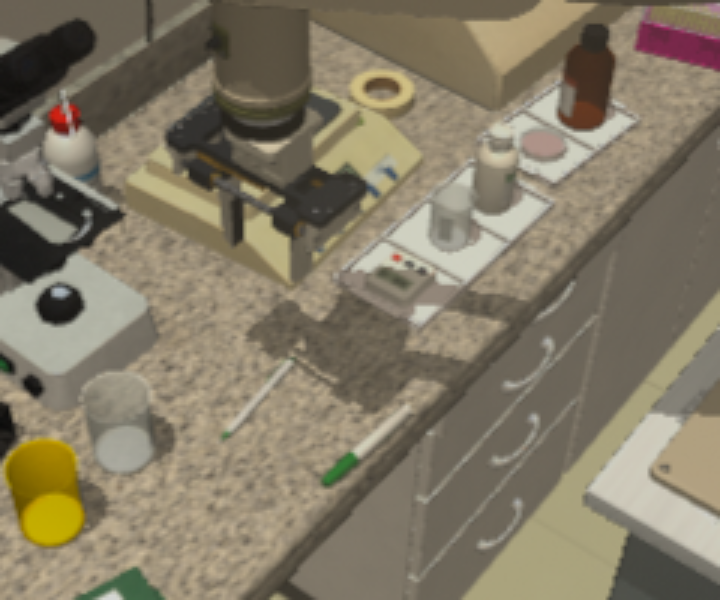

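In the top view the timer (85,210), small beaker (205,210), white bottle (305,212), dish (443,212) and brown bottle (550,215) each stand in their own compartment. In the scene view the large beaker stands untouched at (120,420). I'm handing in.

```bash
python3 -c "
from plant import close_job
print(close_job())"
```

```text
the job is handed in; nothing more can be done
None
```

Both kits are made up and handed in at about 53 s of the 138 s: each of the five items stands upright in its own compartment, and the large beaker was left untouched.

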